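Put the microscope objectives into their case bases

TASK

The four objectives are off the microscope and are to be put away: stand each one, thread down and lens up, inside the black case base of its own size, the smallest objective in the smallest base and so on up to the largest in the largest, so that all four are ready for their covers. They are fine optics, so set them down gently and do not drop them or tip them over. The two eyepieces among them stay where they are.

Things in the scene. Friction and masses are not known exactly. Their poses are not given: they have to be found in the camera images.
- objective_small: the smallest of the four microscope objectives: a satin aluminium barrel 24 mm in diameter and 42 mm tall, about 80 g, loose, standing upright on the bench, thread down. Below is a dark steel mounting thread 20 mm across and 4 mm high, then the plain round barrel from 4 to 27 mm height (grip it here), then a nose that tapers to the front lens, 18 mm across, at the top. Origin: centre of the foot; z up the barrel.
- objective_medium: the second smallest of the four microscope objectives: a satin aluminium barrel 29 mm in diameter and 52 mm tall, about 130 g, loose, standing upright on the bench, thread down. Below is a dark steel mounting thread 24 mm across and 4 mm high, then the plain round barrel from 4 to 33 mm height (grip it here), then a nose that tapers to the front lens, 13 mm across, at the top. Origin: centre of the foot; z up the barrel.
- objective_large: the second largest of the four microscope objectives: a satin aluminium barrel 34 mm in diameter and 62 mm tall, about 200 g, loose, standing upright on the bench, thread down. Below is a dark steel mounting thread 29 mm across and 4 mm high, then the plain round barrel from 4 to 40 mm height (grip it here), then a nose that tapers to the front lens, 12 mm across, at the top. Origin: centre of the foot; z up the barrel.
- objective_longest: the largest and longest of the four microscope objectives: a satin aluminium barrel 40 mm in diameter and 74 mm tall, about 320 g, loose, standing upright on the bench, thread down. Below is a dark steel mounting thread 34 mm across and 4 mm high, then the plain round barrel from 4 to 47 mm height (grip it here), then a nose that tapers to the front lens, 17 mm across, at the top. Origin: centre of the foot; z up the barrel.
- base_small: the smallest of the four open case bases, meant for the smallest objective: a shallow round black plastic cup with a grey foam disc in it, 48 mm across its ribbed foot, 45 mm across the collar above, 40 mm inside, rim 15 mm and flat inner floor 6 mm above the bench, 50 g, loose. Origin: centre of the underside; z up.
- base_medium: the second smallest of the four open case bases, meant for the second smallest objective: a shallow round black plastic cup with a grey foam disc in it, 57 mm across its ribbed foot, 54 mm across the collar above, 49 mm inside, rim 15 mm and flat inner floor 6 mm above the bench, 58 g, loose. Origin: centre of the underside; z up.
- base_large: the second largest of the four open case bases, meant for the second largest objective: a shallow round black plastic cup with a grey foam disc in it, 66 mm across its ribbed foot, 63 mm across the collar above, 58 mm inside, rim 15 mm and flat inner floor 6 mm above the bench, 66 g, loose. Origin: centre of the underside; z up.
- base_longest: the largest of the four open case bases, meant for the largest and longest objective: a shallow round black plastic cup with a grey foam disc in it, 75 mm across its ribbed foot, 72 mm across the collar above, 67 mm inside, rim 15 mm and flat inner floor 6 mm above the bench, 74 g, loose. Origin: centre of the underside; z up.
- eyepiece_1: an eyepiece, not an objective: bright steel tube 30 mm in diameter and 27 mm high below, a wider black body above it and a 43 mm rubber eyecup with a broad lens on top, 56 mm tall in all, about 140 g, loose, standing upright. Stays where it is. Origin: centre of the foot; z up.
- eyepiece_2: an eyepiece, not an objective: bright steel tube 30 mm in diameter and 27 mm high below, a wider black body above it and a 43 mm rubber eyecup with a broad lens on top, 56 mm tall in all, about 140 g, loose, standing upright. Stays where it is. Origin: centre of the foot; z up. (Beyond the work, 0.74 m and more ahead of the robot, also stand a small amber oil bottle, 64 mm tall, and two stacked culture dishes, 26 mm tall, that have no part in the job.)
Mind the look-alikes: they are no part of the job. Leave any yellow look-alike of the objective_medium alone. Leave any red look-alike of the objective_large alone.

How it is judged (in metres and radians):
At the end, for the whole second after the job is handed in: Each of the four objectives stands upright (within about 6 degrees) and at rest on the inner floor of the case base of its own size (its foot 3 to 9 mm above the base's underside, its axis within 15 mm of the base's centre, that is anywhere inside the rim), and every base lies flat on the bench (horizontal distance between objective_small and base_small below 0.015 m and z of objective_small in the frame of base_small between 0.003 and 0.009 m and angle between each of objective_small, base_small, objective_medium, base_medium, objective_large, base_large, objective_longest, base_longest's own z axis and vertical below 0.1 rad and height (world z) of each of base_small, base_medium, base_large, base_longest below 0.004 m and linear speed of each of objective_small, objective_medium, objective_large, objective_longest below 0.02 m/s and horizontal distance between objective_medium and base_medium below 0.015 m and z of objective_medium in the frame of base_medium between 0.003 and 0.009 m and horizontal distance between objective_large and base_large below 0.015 m and z of objective_large in the frame of base_large between 0.003 and 0.009 m and horizontal distance between objective_longest and base_longest below 0.015 m and z of objective_longest in the frame of base_longest between 0.003 and 0.009 m); the robot touches nothing.
It fails at once if an objective is tipped over (more than 40 degrees) (angle between any of objective_small, objective_medium, objective_large, objective_longest's own z axis and vertical above 0.7 rad).
It fails at once if an objective is dropped (falls faster than 0.6 m/s, about 18 mm, out of the fingers) ((contact force between objective_small and the fingers below 0.05 N and linear speed of objective_small above 0.6 m/s) or (contact force between objective_medium and the fingers below 0.05 N and linear speed of objective_medium above 0.6 m/s) or (contact force between objective_large and the fingers below 0.05 N and linear speed of objective_large above 0.6 m/s) or (contact force between objective_longest and the fingers below 0.05 N and linear speed of objective_longest above 0.6 m/s)).
It fails at once if an objective is pressed on a case base with more than 45 N (contact force between any of objective_small, objective_medium, objective_large, objective_longest and base_small above 45 N or contact force between any of objective_small, objective_medium, objective_large, objective_longest and base_medium above 45 N or contact force between any of objective_small, objective_medium, objective_large, objective_longest and base_large above 45 N or contact force between any of objective_small, objective_medium, objective_large, objective_longest and base_longest above 45 N).
It fails at once if an eyepiece is shifted by more than 20 mm or tipped over (distance of any of eyepiece_1, eyepiece_2 from where it was at the start of the episode above 0.02 m or angle between any of eyepiece_1, eyepiece_2's own z axis and vertical above 0.5 rad).
It also fails if it takes over 99 s, if anything falls off the work surface, if the arm or the gripper's body presses on something with over 40 N, if the wrist force passes 120 N, or if a joint passes its speed limit or range.

ROBOT

A 6-joint arm with a two-finger parallel gripper is mounted at the origin on the work surface. World frame = base frame: x ahead of the robot, y to its left, z up, the work surface at z = 0. Lengths are in mm, angles in rad, forces in N, time in s.
With the tool pointing down it reaches from about 350 to 875 mm from the base axis. Payload 4.2 kg.
Tool frame: the origin (TCP) lies midway between the tips of the shut fingers; the grasp point (between the pads) lies 19 mm behind it; z points along the fingers, y is the line along which they close (so a half turn about z gives the same grasp; the last joint's range is limited). The gripper opens to 85 mm and grips with 20 to 120 N. Pads are 22 mm wide; open, the fingers measure 114 mm over their backs; the gripper's body (76 mm by 85 mm) begins 54 mm behind the grasp point. The pads swing forward as they close: fully open they stand 13 mm farther back than shut.
Start: joints at [-0.854, 0.385, 0.008, 0, -1.194, -0.259], TCP at [276.246, -560.613, 231.312] pointing down, gripper open.
Joint ranges: [-3.14, 3.14], [-1.21, 2.06], [-1.07, 1.41], [-3.16, 2.05], [-2.99, -0.16], [-3.1, 3.1]. Speed limits (rad/s): [2.79, 2.79, 3.14, 3.14, 3.14, 3.14].

INTERFACE

Orientations are given as a unit quaternion [x, y, z, w].
In Python, from bench import arm gives the robot as it stands. The module is installed in compiled form; this text tells all that it offers.
- The arm moves only by the shell command python3 -m handwheel 'ROWS' [OPENING]. ROWS is JSON, a list of rows, each an object of numbers: "x", "y", "z": the shift along the world's x, y, z each as a share of 20 cm, from -1 to 1; "ax", "ay", "az": the turn, a rotation vector about the world's x, y, z each as a share of 90 degrees, from -1 to 1. In form: [{"x": .., "y": .., "z": .., "ax": .., "ay": .., "az": ..}, ...]. A call has exactly 8 rows; each row shifts and turns the commanded pose from where the row before left it; what a row does not reach is not made up. A row lasts 1/10 s, in which the tool goes at most 50 mm and 8.59 degrees, less where a joint would pass 70% of its speed; a pose out of reach is approached as far as the arm can. A call with a number of a shift or a turn outside -1 to 1 is refused whole. A call with a gripper value outside its range is refused whole. OPENING is the opening, from -1 (shut) to 1 (fully open), set as the call begins (- or left out, the last holds). The fingers move at their own pace and stop on an object; the grip force is fixed at half the most. Time passes only in rows, so rows that do not move let the fingers close, or fill a call up. It gives the time, the measured TCP pose, the force, the opening and the grip force at its end, in the units of the state.
- arm.read_state(): the state, without advancing time (a new reading comes with each control period).
- arm.get_image(name): name is "scene" or "top" or "wrist"; returns the picture (420x560x3 uint8, red, green, blue); there is no depth.
- arm.camera_params(name): a dict with "K" (3x3 intrinsics, pixels), "position" and "orientation" of the camera in the world. Camera axes: x right, y down, z forward; pixel columns grow to the right and rows downward; lengths in mm; the calibration is good to about 2 mm. A picture is of the moment at which its call begins: read the wrist's pose just before it. camera_params takes no time and is no camera call; for the wrist camera it gives the pose at the moment of the call.
- arm.job_done(): hands the job in; it is judged then, once.
The state is a dict: "clock": time; "joints": joint angles; "joint_vel": joint speeds; "joint_efforts": joint torques, N m; "position": TCP position; "ee_rot": TCP orientation; "contact_force": force on the tool from outside, world axes, zero at the start; "wrist_torque": the same for the moment, N m; "gripper_width": finger opening in mm; "grasp_force": force on a finger pad.
Only numpy, scipy, OpenCV 4.12 (cv2) and the standard library are available. Lean on these libraries where they do the work, as an engineer would, in place of code of your own. Each camera call takes 0.05 s, during which the arm holds its last target. There are 200 camera calls.

## Working session

There is one attempt and no reset: what is moved stays moved. The work goes in short steps, Python scripts to look and compute and a shell command to move; the robot and the scene stay as the last step left them, time stands still between calls to the robot, and variables do not carry over. Pictures are saved under pics/ and viewed, at most 17 in all, crops included, and the job is handed in when it is done.

```bash
mkdir -p pics
python3 - <<'E'
from bench import arm
import cv2
for n in("top","scene"):
    im=arm.get_image(n); cv2.imwrite(f"pics/{n}0.png",im[:,:,::-1])
    p=arm.camera_params(n);print(n,p)
print(arm.read_state())
E
```

```text
top {'K': array([[438.43663793,   0.        , 282.16954462],
       [  0.        , 438.43663793, 210.10822614],
       [  0.        ,   0.        ,   1.        ]]), 'position': array([418.47566087, -37.59459616, 996.63580226]), 'orientation': array([ 0.705731  , -0.70378699,  0.04985779, -0.06435705])}
scene {'K': array([[518.82147128,   0.        , 276.84070727],
       [  0.        , 518.82147128, 207.53854189],
       [  0.        ,   0.        ,   1.        ]]), 'position': array([1141.85824965, -192.52593931,  790.62390852]), 'orientation': array([ 0.74040696,  0.58403792, -0.20010843, -0.26580793])}
{'clock': 0.1, 'joints': array([-8.54416626e-01,  3.85465205e-01,  6.73683772e-03, -4.32768444e-04,
       -1.19399547e+00, -2.58595754e-01]), 'joint_vel': array([-0.00043966, -0.00326254,  0.00309205,  0.00256227,  0.00017515,
        0.00054096]), 'joint_efforts': array([-5.56799187e-04, -3.93319416e+01,  1.88929868e+01,  4.19797987e+00,
       -2.61272566e-03,  1.51038341e-05]), 'position': array([ 276.00044094, -560.16383914,  230.32998897]), 'ee_rot': array([-2.26820694e-01,  9.73936037e-01,  9.45700855e-04, -2.73732790e-04]), 'contact_force': array([0.56935894, 0.05515468, 0.95141915]), 'wrist_torque': array([ 0.0448563 ,  0.01291454, -0.02690765]), 'grasp_force': 0.0, 'gripper_width': 85.39681004454329}
```

View pics/top0.png

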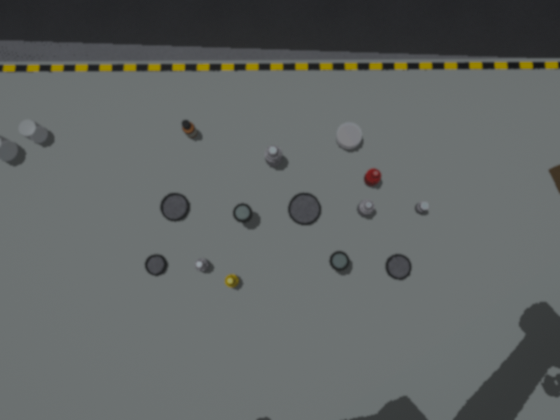

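View pics/scene0.png

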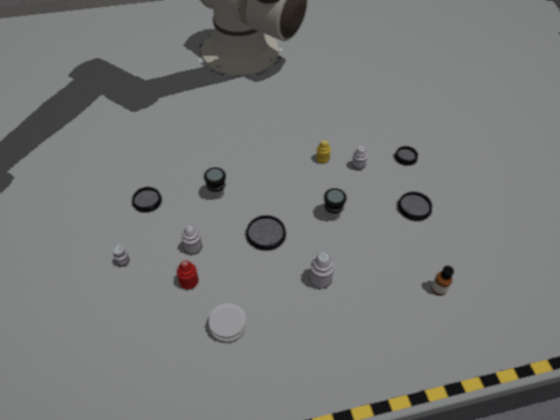

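The top view shows silver objectives near (274,156) longest, (367,208) large, (202,265) medium and (424,207) small. The bases are near (304,208), (175,207), (398,267) and (156,265), and the eyepieces near (243,213) and (340,261). The yellow and red look-alikes are at (232,281) and (373,177). The scene view agrees with this.

```bash
cat > h.py <<'E'
import numpy as np, cv2
from scipy.spatial.transform import Rotation as R
from bench import arm
def cast(p,u,v,z):
    d=R.from_quat(p["orientation"]).apply(np.linalg.inv(p["K"])@[u,v,1]); o=p["position"]
    return o+d*(z-o[2])/d[2]
def proj(p,X):
    c=p["K"]@R.from_quat(p["orientation"]).inv().apply(np.array(X)-p["position"]); return c[:2]/c[2]
E
python3 - <<'E'
from h import *
p=arm.camera_params("top"); im=cv2.imread("pics/top0.png"); g=im.max(2)
# dark things: bases
m=cv2.morphologyEx((g<75).astype(np.uint8)*255,cv2.MORPH_CLOSE,np.ones((5,5)))
cs,_=cv2.findContours(m,cv2.RETR_EXTERNAL,cv2.CHAIN_APPROX_NONE)
for c in cs:
    (u,v),r=cv2.minEnclosingCircle(c)
    if 5<r<25 and v>100: 
        a=cast(p,u,v,12); b=cast(p,u+r,v,12); print("dark",round(u),round(v),cv2.contourArea(c),a.round(),"D",round(2*np.linalg.norm(a-b)))
print([(n,g[v,u]) for n,u,v in(("bg",300,300),("foam",304,208),("ring",320,208),("sil",274,152))])
c=cv2.resize(im[130:300,140:440],None,fx=2.6,fy=2.6,interpolation=cv2.INTER_CUBIC)
cv2.imwrite("pics/c0.png",cv2.convertScaleAbs(c,alpha=1.4))
E
```

```text
dark 264 419 9.0 [132.  21.  12.] D 23
dark 237 283 29.5 [415.  83.  12.] D 24
dark 207 267 65.5 [451. 151.  12.] D 26
dark 156 264 348.5 [455. 266.  12.] D 51
dark 398 266 485.0 [ 453. -274.   12.] D 59
dark 341 263 354.0 [ 461. -148.   12.] D 55
dark 367 212 47.0 [ 575. -209.   12.] D 36
dark 422 210 24.0 [ 579. -332.   12.] D 26
dark 246 216 411.0 [565.  65.  12.] D 66
dark 304 209 792.5 [583. -67.  12.] D 75
dark 175 207 621.5 [587. 229.  12.] D 68
dark 373 181 67.0 [ 647. -225.   12.] D 38
dark 558 178 121.5 [ 653. -644.   12.] D 56
dark 278 162 139.0 [692.  -6.  12.] D 44
dark 15 155 138.5 [709. 612.  12.] D 47
dark 354 146 32.0 [ 731. -184.   12.] D 41
dark 46 139 87.5 [750. 542.  12.] D 37
dark 192 130 177.0 [771. 198.  12.] D 57
[('bg', np.uint8(115)), ('foam', np.uint8(78)), ('ring', np.uint8(60)), ('sil', np.uint8(136))]
```

View pics/c0.png

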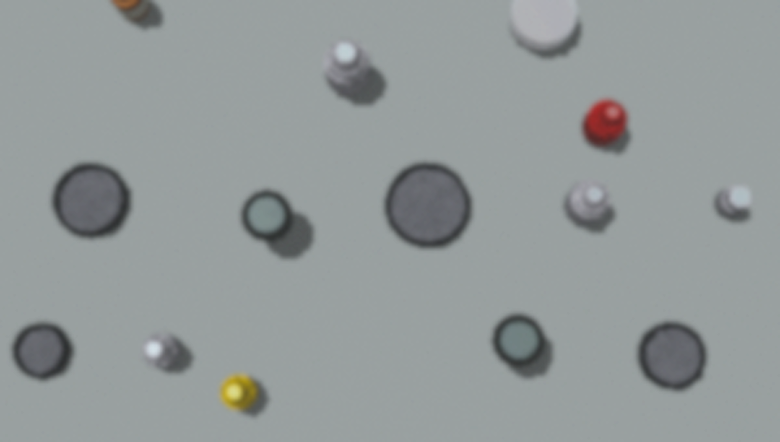

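The base diameters measure 51, 59, 68 and 75 mm, which matches the given sizes, so each base is identified. Next I locate the objectives by their front lens at known height and cross-check with the scene view.

Run:
```python
from h import *
p=arm.camera_params("top"); im=cv2.imread("pics/top0.png"); hsv=cv2.cvtColor(im,cv2.COLOR_BGR2HSV)
ps=arm.camera_params("scene")
for n,u,v,h in(("longest",273,150,74),("large",369,205,62),("medium",199,264,52),("small",425,206,42)):
    w=im[v-6:v+7,u-6:u+7].min(2).astype(float); bg=np.percentile(w,60); t=(w>bg+0.5*(w.max()-bg))
    y,x=np.nonzero(t); uu,vv=x.mean()+u-6,y.mean()+v-6
    X=cast(p,uu,vv,h); print(n,len(x),round(uu,1),round(vv,1),X.round(),"in scene",proj(ps,X).round())
for n,X in(("bL",(583,-67,8)),("bl",(587,229,8)),("bs",(455,266,8)),("bm",(453,-274,8))): print(n,proj(ps,X).round())
w=arm.camera_params("wrist"); s=arm.read_state(); r=R.from_quat(s["ee_rot"])
print(w["K"][0],w["position"]-s["position"],r.inv().apply(w["position"]-s["position"]).round(), (r.inv()*R.from_quat(w["orientation"])).as_matrix().round(2))
```

```text
longest 35 272.2 149.4 [703.   4.  74.] in scene [323. 257.]
large 20 368.0 204.1 [ 584. -203.   62.] in scene [189. 228.]
medium 23 198.4 263.8 [455. 162.  52.] in scene [361. 148.]
small 44 424.5 205.0 [ 586. -330.   42.] in scene [117. 249.]
bL [265. 232.]
bl [413. 205.]
bs [405. 155.]
bm [147. 199.]
[370.22595631   0.         276.11721003] [-73.12598822 -36.74842011 142.95167883] [  82.   -0. -143.] [[-0.   -0.95 -0.32]
 [ 1.   -0.   -0.  ]
 [ 0.   -0.32  0.95]]
```

```bash
python3 -m handwheel '[{"x":0.19,"y":0.14,"z":-0.02},{"x":0.19,"y":0.14,"z":-0.02},{"x":0.19,"y":0.14,"z":-0.02},{"x":0.19,"y":0.14,"z":-0.02},{"x":0.19,"y":0.14,"z":-0.02},{"x":0.19,"y":0.14,"z":-0.02},{"x":0.19,"y":0.14,"z":-0.02},{"x":0.19,"y":0.14,"z":-0.02}]' 0.15
python3 -m handwheel '[{"x":0.02,"y":0.02},{"z":-0.1},{"z":-0.1},{},{},{},{},{}]'
cat > look.py <<'E'
import sys; from h import *
p=arm.camera_params("wrist"); s=arm.read_state(); im=arm.get_image("wrist")[:,:,::-1]; cv2.imwrite(sys.argv[1],im)
print(s["position"].round(1),s["ee_rot"].round(3),round(s["gripper_width"],1),s["clock"]); np.save("p.npy",p,allow_pickle=True)
E
python3 look.py pics/w1.png
```

```text
[ 276.  -560.2  230.3] [-0.227  0.974  0.001 -0.   ] 85.4 0.1invalid input at $[0]: expected keys x, y, z, ax, ay, az
invalid input at $[0]: expected keys x, y, z, ax, ay, az
```

View pics/w1.png

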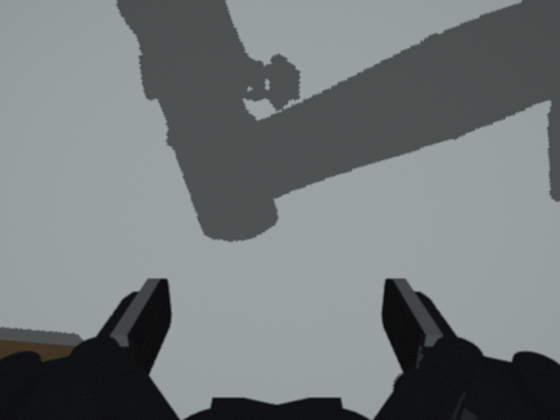

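The wrist view shows only the bench, the arm's shadow and the fingers (tips near (155,285) and (398,285)), because the rows were refused: every row needs all six keys.

```bash
python3 -m handwheel '[{"x":0.19,"y":0.14,"z":-0.02,"ax":0,"ay":0,"az":0},{"x":0.19,"y":0.14,"z":-0.02,"ax":0,"ay":0,"az":0},{"x":0.19,"y":0.14,"z":-0.02,"ax":0,"ay":0,"az":0},{"x":0.19,"y":0.14,"z":-0.02,"ax":0,"ay":0,"az":0},{"x":0.19,"y":0.14,"z":-0.02,"ax":0,"ay":0,"az":0},{"x":0.19,"y":0.14,"z":-0.02,"ax":0,"ay":0,"az":0},{"x":0.19,"y":0.14,"z":-0.02,"ax":0,"ay":0,"az":0},{"x":0.19,"y":0.14,"z":-0.02,"ax":0,"ay":0,"az":0}]' 0.15
python3 -m handwheel '[{"x":0.02,"y":0.02,"z":-0.1,"ax":0,"ay":0,"az":0},{"x":0,"y":0,"z":-0.1,"ax":0,"ay":0,"az":0},{"x":0,"y":0,"z":-0.1,"ax":0,"ay":0,"az":0},{"x":0,"y":0,"z":0,"ax":0,"ay":0,"az":0},{"x":0,"y":0,"z":0,"ax":0,"ay":0,"az":0},{"x":0,"y":0,"z":0,"ax":0,"ay":0,"az":0},{"x":0,"y":0,"z":0,"ax":0,"ay":0,"az":0},{"x":0,"y":0,"z":0,"ax":0,"ay":0,"az":0}]'
python3 look.py pics/w2.png
```

```text
clock: 0.95
position: [581.5, -335.1, 198.8]
ee_rot: [-0.227, 0.974, 0.0, -0.0]
contact_force: [0.3, -0.8, -0.1]
gripper_width: 49.1
grasp_force: 0.0
clock: 1.75
position: [584.6, -332.9, 140.4]
ee_rot: [-0.227, 0.974, -0.0, 0.001]
contact_force: [-0.6, -1.5, -0.6]
gripper_width: 49.0
grasp_force: 0.0
[ 584.6 -332.9  140.4] [-0.227  0.974 -0.     0.001] 49.0 1.75
```

View pics/w2.png

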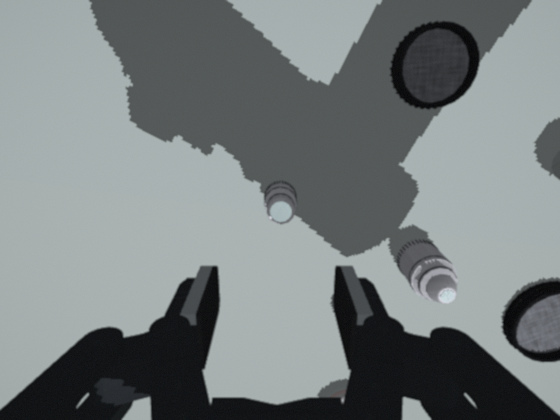

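The small lens is at (281,212), the large lens at (447,296), base_medium at (435,65), and base_longest is partly visible at (540,318).

```bash
cat > m.py <<'E'
import sys; from h import *
p=np.load("p.npy",allow_pickle=True).item()
# args: u v z triples
a=list(map(float,sys.argv[1:]))
for i in range(0,len(a),3): print(cast(p,*a[i:i+3]).round(1))
E
python3 m.py 281 212 42 447 296 62 435 65 10
```

```text
[ 586.3 -329.    42. ]
[ 584.5 -203.    62. ]
[ 453.2 -276.3   10. ]
```

```bash
python3 -m handwheel '[{"x":0.008,"y":0.017,"z":-0.15,"ax":0,"ay":0,"az":0},{"x":0,"y":0,"z":-0.15,"ax":0,"ay":0,"az":0},{"x":0,"y":0,"z":-0.15,"ax":0,"ay":0,"az":0},{"x":0,"y":0,"z":-0.1,"ax":0,"ay":0,"az":0},{"x":0,"y":0,"z":-0.06,"ax":0,"ay":0,"az":0},{"x":0,"y":0,"z":-0.037,"ax":0,"ay":0,"az":0},{"x":0,"y":0,"z":0,"ax":0,"ay":0,"az":0},{"x":0,"y":0,"z":0,"ax":0,"ay":0,"az":0}]'
python3 -m handwheel '[{"x":0,"y":0,"z":0,"ax":0,"ay":0,"az":0},{"x":0,"y":0,"z":0,"ax":0,"ay":0,"az":0},{"x":0,"y":0,"z":0,"ax":0,"ay":0,"az":0},{"x":0,"y":0,"z":0,"ax":0,"ay":0,"az":0},{"x":0,"y":0,"z":0,"ax":0,"ay":0,"az":0},{"x":0,"y":0,"z":0,"ax":0,"ay":0,"az":0},{"x":0,"y":0,"z":0,"ax":0,"ay":0,"az":0},{"x":0,"y":0,"z":0,"ax":0,"ay":0,"az":0}]' -1
```

```text
clock: 2.6
position: [586.6, -329.5, 11.0]
ee_rot: [-0.227, 0.974, -0.001, 0.001]
contact_force: [-0.1, -0.5, -0.7]
gripper_width: 48.8
grasp_force: 0.0
clock: 3.4
position: [586.7, -329.5, 11.4]
ee_rot: [-0.227, 0.974, -0.001, 0.001]
contact_force: [-1.2, 0.6, 5.6]
gripper_width: 21.4
grasp_force: 58.9
```

Width reads 21.4 mm against a 24 mm barrel, so I lift slightly and look.

```bash
python3 -m handwheel '[{"x":0,"y":0,"z":0.01,"ax":0,"ay":0,"az":0},{"x":0,"y":0,"z":0.02,"ax":0,"ay":0,"az":0},{"x":0,"y":0,"z":0.02,"ax":0,"ay":0,"az":0},{"x":0,"y":0,"z":0.02,"ax":0,"ay":0,"az":0},{"x":0,"y":0,"z":0.02,"ax":0,"ay":0,"az":0},{"x":0,"y":0,"z":0.01,"ax":0,"ay":0,"az":0},{"x":0,"y":0,"z":0,"ax":0,"ay":0,"az":0},{"x":0,"y":0,"z":0,"ax":0,"ay":0,"az":0}]'
python3 look.py pics/w3.png
python3 - <<'E'
import cv2
im=cv2.imread("pics/w3.png")[180:400,150:410];cv2.imwrite("pics/w3c.png",cv2.resize(im,None,fx=2.5,fy=2.5))
E
```

```text
clock: 4.2
position: [585.8, -329.2, 29.9]
ee_rot: [-0.227, 0.974, 0.0, -0.0]
contact_force: [0.4, 0.9, -1.7]
gripper_width: 21.5
grasp_force: 58.7
[ 585.8 -329.2   29.9] [-0.227  0.974  0.    -0.   ] 21.5 4.2
```

View pics/w3c.png

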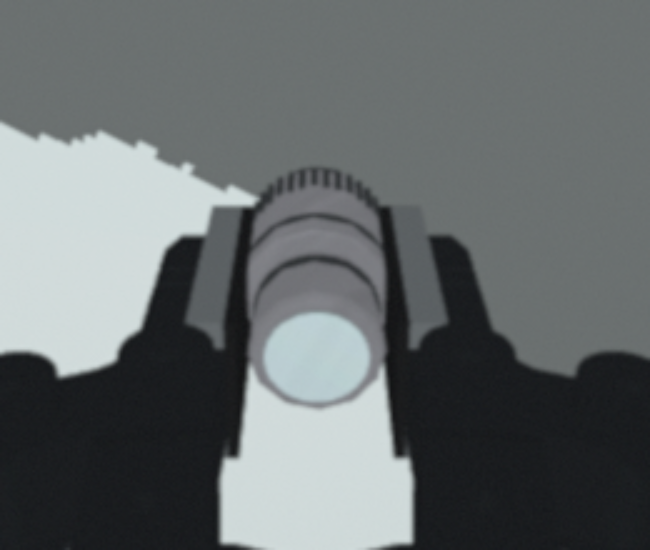

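The objective is held upright and centred between the pads, with the lens at about (277,323) in line with the barrel. I carry it to base_small next.

```bash
python3 -m handwheel '[{"x":0,"y":0,"z":0.2,"ax":0,"ay":0,"az":0},{"x":0,"y":0,"z":0.2,"ax":0,"ay":0,"az":0},{"x":0,"y":0,"z":0.1,"ax":0,"ay":0,"az":0},{"x":-0.05,"y":0.23,"z":0,"ax":0,"ay":0,"az":0},{"x":-0.05,"y":0.23,"z":0,"ax":0,"ay":0,"az":0},{"x":-0.05,"y":0.23,"z":0,"ax":0,"ay":0,"az":0},{"x":-0.05,"y":0.23,"z":0,"ax":0,"ay":0,"az":0},{"x":-0.05,"y":0.23,"z":0,"ax":0,"ay":0,"az":0}]'
python3 -m handwheel '[{"x":-0.05,"y":0.23,"z":0,"ax":0,"ay":0,"az":0},{"x":-0.05,"y":0.23,"z":0,"ax":0,"ay":0,"az":0},{"x":-0.05,"y":0.23,"z":0,"ax":0,"ay":0,"az":0},{"x":-0.05,"y":0.23,"z":0,"ax":0,"ay":0,"az":0},{"x":-0.05,"y":0.23,"z":0,"ax":0,"ay":0,"az":0},{"x":-0.05,"y":0.23,"z":0,"ax":0,"ay":0,"az":0},{"x":-0.05,"y":0.22,"z":0,"ax":0,"ay":0,"az":0},{"x":-0.05,"y":0.22,"z":0,"ax":0,"ay":0,"az":0}]'
python3 -m handwheel '[{"x":0,"y":0,"z":-0.1,"ax":0,"ay":0,"az":0},{"x":0,"y":0,"z":-0.1,"ax":0,"ay":0,"az":0},{"x":0,"y":0,"z":0,"ax":0,"ay":0,"az":0},{"x":0,"y":0,"z":0,"ax":0,"ay":0,"az":0},{"x":0,"y":0,"z":0,"ax":0,"ay":0,"az":0},{"x":0,"y":0,"z":0,"ax":0,"ay":0,"az":0},{"x":0,"y":0,"z":0,"ax":0,"ay":0,"az":0},{"x":0,"y":0,"z":0,"ax":0,"ay":0,"az":0}]'
python3 look.py pics/w4.png
```

```text
clock: 5.05
position: [535.1, -97.6, 129.9]
ee_rot: [-0.227, 0.974, -0.0, 0.0]
contact_force: [1.2, 0.6, -0.6]
gripper_width: 21.6
grasp_force: 59.0
clock: 5.85
position: [455.0, 266.6, 130.1]
ee_rot: [-0.227, 0.974, 0.0, 0.0]
contact_force: [0.3, 0.6, -0.8]
gripper_width: 21.4
grasp_force: 59.1
clock: 6.65
position: [456.1, 264.8, 90.5]
ee_rot: [-0.227, 0.974, 0.0, 0.0]
contact_force: [-0.7, -0.5, -0.9]
gripper_width: 21.3
grasp_force: 59.1
[456.1 264.8  90.5] [-0.227  0.974  0.     0.   ] 21.3 6.65
```

View pics/w4.png

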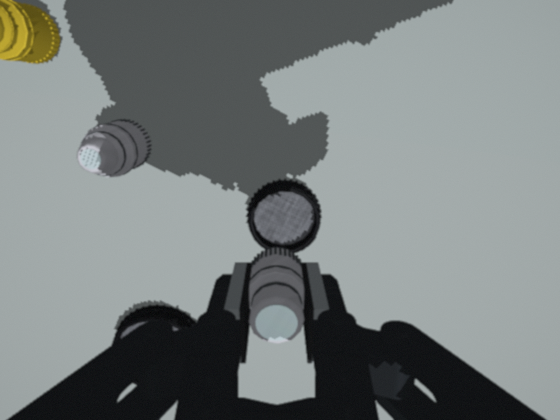

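The view shows base_small centred near (284,215), the held small objective at (277,322), the medium lens at (90,157), and base_large partly visible at lower left.

```bash
python3 m.py 284 215 8 90 157 52 277 322 68
```

```text
[453.8 268.7   8. ]
[454.9 161.1  52. ]
[490.1 281.4  68. ]
```

```bash
python3 -m handwheel '[{"x":-0.009,"y":0.0145,"z":-0.1,"ax":0,"ay":0,"az":0},{"x":0,"y":0,"z":-0.1,"ax":0,"ay":0,"az":0},{"x":0,"y":0,"z":-0.07,"ax":0,"ay":0,"az":0},{"x":0,"y":0,"z":-0.04,"ax":0,"ay":0,"az":0},{"x":0,"y":0,"z":-0.03,"ax":0,"ay":0,"az":0},{"x":0,"y":0,"z":-0.015,"ax":0,"ay":0,"az":0},{"x":0,"y":0,"z":-0.007,"ax":0,"ay":0,"az":0},{"x":0,"y":0,"z":0,"ax":0,"ay":0,"az":0}]'
```

```text
clock: 7.5
position: [454.3, 267.9, 17.8]
ee_rot: [-0.227, 0.974, 0.0, 0.0]
contact_force: [1.1, 0.3, -1.0]
gripper_width: 21.5
grasp_force: 59.1
```

```bash
python3 -m handwheel '[{"x":0,"y":0,"z":-0.002,"ax":0,"ay":0,"az":0},{"x":0,"y":0,"z":0,"ax":0,"ay":0,"az":0},{"x":0,"y":0,"z":0,"ax":0,"ay":0,"az":0},{"x":0,"y":0,"z":0,"ax":0,"ay":0,"az":0},{"x":0,"y":0,"z":0,"ax":0,"ay":0,"az":0},{"x":0,"y":0,"z":0,"ax":0,"ay":0,"az":0},{"x":0,"y":0,"z":0.02,"ax":0,"ay":0,"az":0},{"x":0,"y":0,"z":0.05,"ax":0,"ay":0,"az":0}]' 0.0
python3 -m handwheel '[{"x":0,"y":0,"z":0.2,"ax":0,"ay":0,"az":0},{"x":0,"y":0,"z":0.2,"ax":0,"ay":0,"az":0},{"x":0,"y":0,"z":0.1,"ax":0,"ay":0,"az":0},{"x":0,"y":-0.2,"z":0,"ax":0,"ay":0,"az":0},{"x":0,"y":-0.2,"z":0,"ax":0,"ay":0,"az":0},{"x":0,"y":-0.131,"z":0,"ax":0,"ay":0,"az":0},{"x":0,"y":0,"z":0,"ax":0,"ay":0,"az":0},{"x":0,"y":0,"z":0,"ax":0,"ay":0,"az":0}]' 0.2
python3 look.py pics/w5.png
```

```text
clock: 8.3
position: [453.6, 267.2, 30.9]
ee_rot: [-0.227, 0.974, -0.001, -0.001]
contact_force: [0.6, 0.1, 0.4]
gripper_width: 42.5
grasp_force: 0.0
clock: 9.1
position: [454.5, 161.4, 132.1]
ee_rot: [-0.226, 0.974, 0.0, 0.001]
contact_force: [1.2, 0.6, -0.3]
gripper_width: 51.2
grasp_force: 0.0
[454.5 161.4 132.1] [-0.226  0.974  0.     0.001] 51.2 9.1
```

View pics/w5.png

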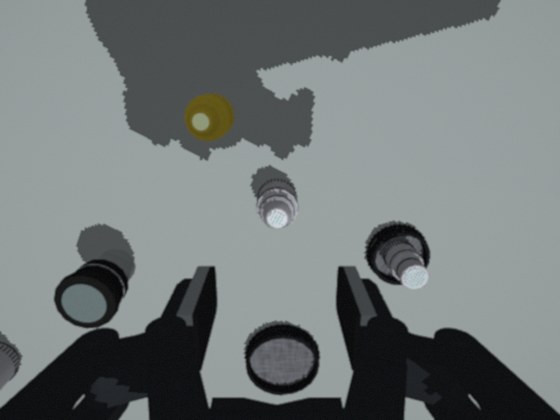

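The small objective stands in its base (lens (414,277), base (398,253)). The medium lens is at (277,218), base_large at (282,358), and eyepiece_1 at (85,300).

```bash
python3 m.py 414 277 48 398 253 8  277 218 52 282 358 8
```

```text
[453.9 266.6  48. ]
[454.2 268.5   8. ]
[455.2 161.8  52. ]
[586.3 231.2   8. ]
```

```bash
python3 -m handwheel '[{"x":0.003,"y":0.002,"z":-0.15,"ax":0,"ay":0,"az":0},{"x":0,"y":0,"z":-0.15,"ax":0,"ay":0,"az":0},{"x":0,"y":0,"z":-0.13,"ax":0,"ay":0,"az":0},{"x":0,"y":0,"z":-0.09,"ax":0,"ay":0,"az":0},{"x":0,"y":0,"z":-0.05,"ax":0,"ay":0,"az":0},{"x":0,"y":0,"z":-0.025,"ax":0,"ay":0,"az":0},{"x":0,"y":0,"z":0,"ax":0,"ay":0,"az":0},{"x":0,"y":0,"z":0,"ax":0,"ay":0,"az":0}]'
python3 -m handwheel '[{"x":0,"y":0,"z":0,"ax":0,"ay":0,"az":0},{"x":0,"y":0,"z":0,"ax":0,"ay":0,"az":0},{"x":0,"y":0,"z":0,"ax":0,"ay":0,"az":0},{"x":0,"y":0,"z":0,"ax":0,"ay":0,"az":0},{"x":0,"y":0,"z":0,"ax":0,"ay":0,"az":0},{"x":0,"y":0,"z":0,"ax":0,"ay":0,"az":0},{"x":0,"y":0,"z":0,"ax":0,"ay":0,"az":0},{"x":0,"y":0,"z":0,"ax":0,"ay":0,"az":0}]' -1
```

```text
clock: 9.95
position: [455.2, 162.5, 12.8]
ee_rot: [-0.227, 0.974, 0.0, 0.001]
contact_force: [0.9, 1.0, -0.2]
gripper_width: 51.3
grasp_force: 0.0
clock: 10.75
position: [455.2, 162.2, 13.2]
ee_rot: [-0.227, 0.974, 0.0, 0.001]
contact_force: [-1.6, 0.1, 6.4]
gripper_width: 27.0
grasp_force: 58.7
```

```bash
python3 -m handwheel '[{"x":0,"y":0,"z":0.05,"ax":0,"ay":0,"az":0},{"x":0,"y":0,"z":0.2,"ax":0,"ay":0,"az":0},{"x":0,"y":0,"z":0.2,"ax":0,"ay":0,"az":0},{"x":0,"y":0,"z":0.05,"ax":0,"ay":0,"az":0},{"x":0,"y":-0.23,"z":0,"ax":0,"ay":0,"az":0},{"x":0,"y":-0.23,"z":0,"ax":0,"ay":0,"az":0},{"x":0,"y":-0.23,"z":0,"ax":0,"ay":0,"az":0},{"x":0,"y":-0.23,"z":0,"ax":0,"ay":0,"az":0}]'
python3 -m handwheel '[{"x":0,"y":-0.23,"z":0,"ax":0,"ay":0,"az":0},{"x":0,"y":-0.23,"z":0,"ax":0,"ay":0,"az":0},{"x":0,"y":-0.23,"z":0,"ax":0,"ay":0,"az":0},{"x":0,"y":-0.23,"z":0,"ax":0,"ay":0,"az":0},{"x":0,"y":-0.23,"z":0,"ax":0,"ay":0,"az":0},{"x":-0.01,"y":-0.115,"z":0,"ax":0,"ay":0,"az":0},{"x":0,"y":0,"z":-0.1,"ax":0,"ay":0,"az":0},{"x":0,"y":0,"z":0,"ax":0,"ay":0,"az":0}]'
python3 look.py pics/w6.png
```

```text
clock: 11.55
position: [453.8, -23.7, 112.2]
ee_rot: [-0.227, 0.974, 0.0, -0.0]
contact_force: [1.1, 0.6, -0.7]
gripper_width: 26.6
grasp_force: 59.4
clock: 12.35
position: [449.9, -275.1, 89.7]
ee_rot: [-0.225, 0.974, 0.002, -0.003]
contact_force: [0.3, 0.8, -1.1]
gripper_width: 26.9
grasp_force: 59.5
[ 449.9 -275.1   89.7] [-0.225  0.974  0.002 -0.003] 26.9 12.35
```

View pics/w6.png

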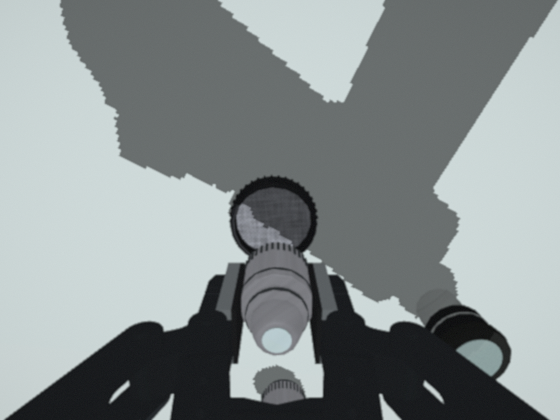

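Base_medium is at about (273.5,217). The medium objective is held upright, and eyepiece_2 is standing at (470,340).

```bash
python3 m.py 273.5 217 8; python3 -c "
from bench import arm;print(arm.read_state()['position'])"
```

```text
[ 451.  -276.6    8. ]
[ 450.93146462 -274.95282309   90.86313732]
```

```bash
python3 -m handwheel '[{"x":-0.004,"y":-0.005,"z":0,"ax":0,"ay":0,"az":0},{"x":0,"y":0,"z":-0.12,"ax":0,"ay":0,"az":0},{"x":0,"y":0,"z":-0.1,"ax":0,"ay":0,"az":0},{"x":0,"y":0,"z":-0.07,"ax":0,"ay":0,"az":0},{"x":0,"y":0,"z":-0.04,"ax":0,"ay":0,"az":0},{"x":0,"y":0,"z":-0.02,"ax":0,"ay":0,"az":0},{"x":0,"y":0,"z":-0.01,"ax":0,"ay":0,"az":0},{"x":0,"y":0,"z":0,"ax":0,"ay":0,"az":0}]'
```

```text
clock: 13.2
position: [452.3, -276.1, 20.6]
ee_rot: [-0.227, 0.974, -0.0, 0.0]
contact_force: [0.1, 1.3, -1.5]
gripper_width: 27.1
grasp_force: 59.5
```

```bash
python3 -m handwheel '[{"x":0,"y":0,"z":-0.003,"ax":0,"ay":0,"az":0},{"x":0,"y":0,"z":-0.002,"ax":0,"ay":0,"az":0},{"x":0,"y":0,"z":0,"ax":0,"ay":0,"az":0},{"x":0,"y":0,"z":0,"ax":0,"ay":0,"az":0},{"x":0,"y":0,"z":0,"ax":0,"ay":0,"az":0},{"x":0,"y":0,"z":0,"ax":0,"ay":0,"az":0},{"x":0,"y":0,"z":0,"ax":0,"ay":0,"az":0},{"x":0,"y":0,"z":0,"ax":0,"ay":0,"az":0}]'
python3 -m handwheel '[{"x":0,"y":0,"z":0,"ax":0,"ay":0,"az":0},{"x":0,"y":0,"z":0,"ax":0,"ay":0,"az":0},{"x":0,"y":0,"z":0,"ax":0,"ay":0,"az":0},{"x":0,"y":0,"z":0,"ax":0,"ay":0,"az":0},{"x":0,"y":0,"z":0,"ax":0,"ay":0,"az":0},{"x":0,"y":0,"z":0.02,"ax":0,"ay":0,"az":0},{"x":0,"y":0,"z":0.1,"ax":0,"ay":0,"az":0},{"x":0,"y":0,"z":0.2,"ax":0,"ay":0,"az":0}]' 0.1
```

```text
clock: 14.0
position: [451.9, -276.2, 19.3]
ee_rot: [-0.227, 0.974, -0.0, 0.0]
contact_force: [-0.7, -0.3, 1.5]
gripper_width: 27.1
grasp_force: 59.5
clock: 14.8
position: [449.7, -275.4, 81.4]
ee_rot: [-0.227, 0.974, 0.002, -0.003]
contact_force: [0.3, 0.0, 0.5]
gripper_width: 46.8
grasp_force: 0.0
```

```bash
python3 -m handwheel '[{"x":0,"y":0,"z":0.2,"ax":0,"ay":0,"az":0},{"x":0,"y":0,"z":0.08,"ax":0,"ay":0,"az":0},{"x":0.165,"y":0.091,"z":0,"ax":0,"ay":0,"az":0},{"x":0.165,"y":0.091,"z":0,"ax":0,"ay":0,"az":0},{"x":0.165,"y":0.091,"z":0,"ax":0,"ay":0,"az":0},{"x":0.165,"y":0.091,"z":0,"ax":0,"ay":0,"az":0},{"x":0,"y":0,"z":0,"ax":0,"ay":0,"az":0},{"x":0,"y":0,"z":0,"ax":0,"ay":0,"az":0}]' 0.35
python3 look.py pics/w7.png
```

```text
clock: 15.6
position: [583.9, -202.7, 138.7]
ee_rot: [-0.227, 0.974, 0.0, -0.0]
contact_force: [-0.7, 0.5, 0.2]
gripper_width: 57.4
grasp_force: 0.0
[ 583.9 -202.7  138.7] [-0.227  0.974  0.    -0.   ] 57.4 15.6
```

View pics/w7.png

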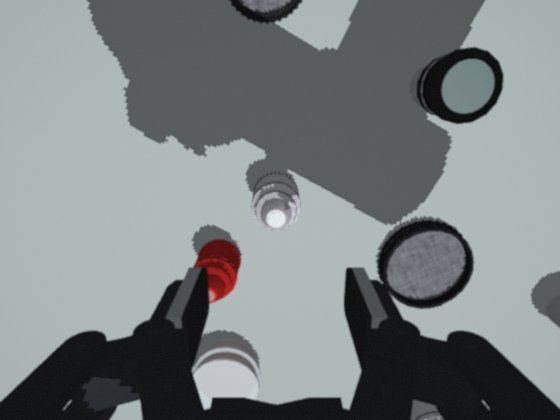

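The large lens is at (275,217), the red look-alike at (208,295), base_longest at (426,261), and eyepiece_2 at (470,85). I need to know what the cup at (265,8) is.

```bash
python3 m.py 275 217 62 208 295 62 426 261 8 ; python3 -c "
from h import *
p=np.load('p.npy',allow_pickle=True).item()
for X in((452,-276,8),(452,-276,58),(452,-276,6)): print(proj(p,X))"
```

```text
[ 583.3 -204.3   62. ]
[ 654.2 -220.3   62. ]
[580.9 -67.7   8. ]
[265.32472404 -30.78474955]
[262.65012328 -59.03806557]
[265.40968296 -29.88728059]
```

```bash
python3 -m handwheel '[{"x":0,"y":-0.006,"z":-0.15,"ax":0,"ay":0,"az":0},{"x":0,"y":0,"z":-0.15,"ax":0,"ay":0,"az":0},{"x":0,"y":0,"z":-0.14,"ax":0,"ay":0,"az":0},{"x":0,"y":0,"z":-0.1,"ax":0,"ay":0,"az":0},{"x":0,"y":0,"z":-0.055,"ax":0,"ay":0,"az":0},{"x":0,"y":0,"z":-0.028,"ax":0,"ay":0,"az":0},{"x":0,"y":0,"z":0,"ax":0,"ay":0,"az":0},{"x":0,"y":0,"z":0,"ax":0,"ay":0,"az":0}]'
python3 -m handwheel '[{"x":0,"y":0,"z":0,"ax":0,"ay":0,"az":0},{"x":0,"y":0,"z":0,"ax":0,"ay":0,"az":0},{"x":0,"y":0,"z":0,"ax":0,"ay":0,"az":0},{"x":0,"y":0,"z":0,"ax":0,"ay":0,"az":0},{"x":0,"y":0,"z":0,"ax":0,"ay":0,"az":0},{"x":0,"y":0,"z":0,"ax":0,"ay":0,"az":0},{"x":0,"y":0,"z":0,"ax":0,"ay":0,"az":0},{"x":0,"y":0,"z":0,"ax":0,"ay":0,"az":0}]' -1
```

```text
clock: 16.45
position: [584.5, -204.8, 15.7]
ee_rot: [-0.227, 0.974, -0.0, 0.001]
contact_force: [0.2, 1.1, 0.5]
gripper_width: 57.5
grasp_force: 0.0
clock: 17.25
position: [584.6, -204.5, 15.9]
ee_rot: [-0.227, 0.974, -0.0, 0.001]
contact_force: [-0.8, 1.1, 6.3]
gripper_width: 32.0
grasp_force: 59.5
```

```bash
python3 -m handwheel '[{"x":0,"y":0,"z":0.05,"ax":0,"ay":0,"az":0},{"x":0,"y":0,"z":0.2,"ax":0,"ay":0,"az":0},{"x":0,"y":0,"z":0.2,"ax":0,"ay":0,"az":0},{"x":0,"y":0,"z":0.05,"ax":0,"ay":0,"az":0},{"x":0,"y":0.23,"z":0,"ax":0,"ay":0,"az":0},{"x":0,"y":0.23,"z":0,"ax":0,"ay":0,"az":0},{"x":0,"y":0.23,"z":0,"ax":0,"ay":0,"az":0},{"x":0,"y":0.23,"z":0,"ax":0,"ay":0,"az":0}]'
python3 -m handwheel '[{"x":0,"y":0.23,"z":0,"ax":0,"ay":0,"az":0},{"x":0,"y":0.23,"z":0,"ax":0,"ay":0,"az":0},{"x":0,"y":0.23,"z":0,"ax":0,"ay":0,"az":0},{"x":0,"y":0.23,"z":0,"ax":0,"ay":0,"az":0},{"x":0,"y":0.23,"z":0,"ax":0,"ay":0,"az":0},{"x":0.01,"y":0.105,"z":0,"ax":0,"ay":0,"az":0},{"x":0,"y":0,"z":-0.1,"ax":0,"ay":0,"az":0},{"x":0,"y":0,"z":0,"ax":0,"ay":0,"az":0}]'
python3 look.py pics/w8.png
```

```text
clock: 18.05
position: [582.8, -19.0, 113.9]
ee_rot: [-0.226, 0.974, 0.0, -0.001]
contact_force: [1.2, 1.2, -2.0]
gripper_width: 32.0
grasp_force: 60.1
clock: 18.85
position: [583.3, 229.8, 91.1]
ee_rot: [-0.227, 0.974, -0.001, -0.004]
contact_force: [-1.0, 0.2, -1.4]
gripper_width: 32.6
grasp_force: 60.2
[583.3 229.8  91.1] [-0.227  0.974 -0.001 -0.004] 32.6 18.85
```

View pics/w8.png

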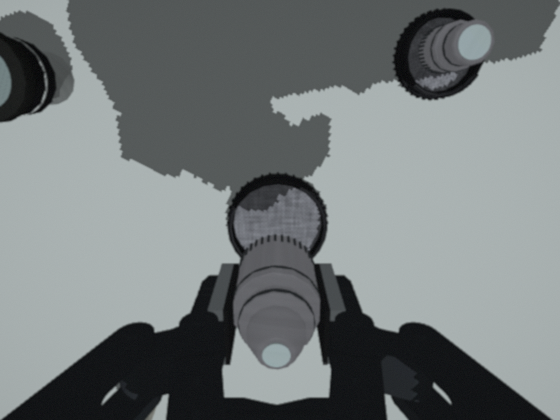

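Base_large is centred at about (277,221), the large objective is held upright, and the small one still stands in its base at upper right.

```bash
python3 m.py 277 221 8
```

```text
[586.2 231.3   8. ]
```

```bash
python3 -m handwheel '[{"x":0,"y":0.003,"z":0,"ax":0,"ay":0,"az":0},{"x":0,"y":0,"z":-0.12,"ax":0,"ay":0,"az":0},{"x":0,"y":0,"z":-0.1,"ax":0,"ay":0,"az":0},{"x":0,"y":0,"z":-0.07,"ax":0,"ay":0,"az":0},{"x":0,"y":0,"z":-0.04,"ax":0,"ay":0,"az":0},{"x":0,"y":0,"z":-0.02,"ax":0,"ay":0,"az":0},{"x":0,"y":0,"z":-0.013,"ax":0,"ay":0,"az":0},{"x":0,"y":0,"z":0,"ax":0,"ay":0,"az":0}]'
```

```text
clock: 19.7
position: [586.2, 231.3, 22.3]
ee_rot: [-0.227, 0.974, 0.0, 0.0]
contact_force: [0.3, -0.2, -1.3]
gripper_width: 32.1
grasp_force: 60.2
```

```bash
python3 -m handwheel '[{"x":0,"y":0,"z":-0.002,"ax":0,"ay":0,"az":0},{"x":0,"y":0,"z":0,"ax":0,"ay":0,"az":0},{"x":0,"y":0,"z":0,"ax":0,"ay":0,"az":0},{"x":0,"y":0,"z":0,"ax":0,"ay":0,"az":0},{"x":0,"y":0,"z":0,"ax":0,"ay":0,"az":0},{"x":0,"y":0,"z":0.02,"ax":0,"ay":0,"az":0},{"x":0,"y":0,"z":0.1,"ax":0,"ay":0,"az":0},{"x":0,"y":0,"z":0.2,"ax":0,"ay":0,"az":0}]' 0.25
python3 -m handwheel '[{"x":0,"y":0,"z":0.2,"ax":0,"ay":0,"az":0},{"x":0,"y":0,"z":0.1,"ax":0,"ay":0,"az":0},{"x":0.1,"y":-0.2,"z":0,"ax":0,"ay":0,"az":0},{"x":0.1,"y":-0.2,"z":0,"ax":0,"ay":0,"az":0},{"x":0.1,"y":-0.2,"z":0,"ax":0,"ay":0,"az":0},{"x":0.1,"y":-0.2,"z":0,"ax":0,"ay":0,"az":0},{"x":0.1,"y":-0.2,"z":0,"ax":0,"ay":0,"az":0},{"x":0.083,"y":-0.135,"z":0,"ax":0,"ay":0,"az":0}]' 0.5
python3 -m handwheel '[{"x":0,"y":0,"z":0,"ax":0,"ay":0,"az":0},{"x":0,"y":0,"z":0,"ax":0,"ay":0,"az":0},{"x":0,"y":0,"z":0,"ax":0,"ay":0,"az":0},{"x":0,"y":0,"z":0,"ax":0,"ay":0,"az":0},{"x":0,"y":0,"z":0,"ax":0,"ay":0,"az":0},{"x":0,"y":0,"z":0,"ax":0,"ay":0,"az":0},{"x":0,"y":0,"z":0,"ax":0,"ay":0,"az":0},{"x":0,"y":0,"z":0,"ax":0,"ay":0,"az":0}]'
python3 look.py pics/w9.png
```

```text
clock: 20.5
position: [583.7, 229.8, 83.1]
ee_rot: [-0.227, 0.974, -0.001, -0.004]
contact_force: [0.9, -0.2, -0.1]
gripper_width: 53.2
grasp_force: 0.0
clock: 21.3
position: [703.1, 1.2, 145.8]
ee_rot: [-0.226, 0.974, -0.0, 0.0]
contact_force: [-0.2, 1.1, 0.0]
gripper_width: 63.9
grasp_force: 0.0
clock: 22.1
position: [702.4, 4.3, 145.6]
ee_rot: [-0.227, 0.974, -0.0, 0.0]
contact_force: [0.1, -1.1, 0.6]
gripper_width: 63.8
grasp_force: 0.0
[702.4   4.3 145.6] [-0.227  0.974 -0.     0.   ] 63.8 22.1
```

View pics/w9.png

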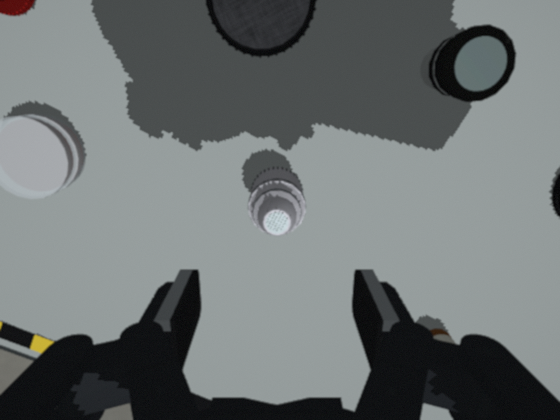

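The longest lens is at (277,222), with clear space on both sides for the fingers.

```bash
python3 m.py 277 222 74
python3 -m handwheel '[{"x":0,"y":0,"z":-0.15,"ax":0,"ay":0,"az":0},{"x":0,"y":0,"z":-0.1,"ax":0,"ay":0,"az":0},{"x":0,"y":0,"z":0,"ax":0,"ay":0,"az":0},{"x":0,"y":0,"z":0,"ax":0,"ay":0,"az":0},{"x":0,"y":0,"z":0,"ax":0,"ay":0,"az":0},{"x":0,"y":0,"z":0,"ax":0,"ay":0,"az":0},{"x":0,"y":0,"z":0,"ax":0,"ay":0,"az":0},{"x":0,"y":0,"z":0,"ax":0,"ay":0,"az":0}]'
```

```text
[702.6   4.5  74. ]
clock: 22.95
position: [702.7, 4.1, 96.2]
ee_rot: [-0.227, 0.974, -0.0, 0.001]
contact_force: [0.5, 0.1, -0.0]
gripper_width: 63.7
grasp_force: 0.0
```

```bash
python3 -m handwheel '[{"x":0,"y":0,"z":-0.12,"ax":0,"ay":0,"az":0},{"x":0,"y":0,"z":-0.12,"ax":0,"ay":0,"az":0},{"x":0,"y":0,"z":-0.08,"ax":0,"ay":0,"az":0},{"x":0,"y":0,"z":-0.05,"ax":0,"ay":0,"az":0},{"x":0,"y":0,"z":-0.025,"ax":0,"ay":0,"az":0},{"x":0,"y":0,"z":0,"ax":0,"ay":0,"az":0},{"x":0,"y":0,"z":0,"ax":0,"ay":0,"az":0},{"x":0,"y":0,"z":0,"ax":0,"ay":0,"az":0}]'
python3 -m handwheel '[{"x":0,"y":0,"z":0,"ax":0,"ay":0,"az":0},{"x":0,"y":0,"z":0,"ax":0,"ay":0,"az":0},{"x":0,"y":0,"z":0,"ax":0,"ay":0,"az":0},{"x":0,"y":0,"z":0,"ax":0,"ay":0,"az":0},{"x":0,"y":0,"z":0,"ax":0,"ay":0,"az":0},{"x":0,"y":0,"z":0,"ax":0,"ay":0,"az":0},{"x":0,"y":0,"z":0,"ax":0,"ay":0,"az":0},{"x":0,"y":0,"z":0,"ax":0,"ay":0,"az":0}]' -1
```

```text
clock: 23.75
position: [703.2, 4.2, 17.7]
ee_rot: [-0.227, 0.974, -0.0, 0.001]
contact_force: [0.2, -0.2, -0.8]
gripper_width: 64.0
grasp_force: 0.0
clock: 24.55
position: [702.9, 4.3, 17.5]
ee_rot: [-0.227, 0.974, -0.0, 0.001]
contact_force: [-0.7, 1.7, 4.5]
gripper_width: 38.4
grasp_force: 60.7
```

```bash
python3 -m handwheel '[{"x":0,"y":0,"z":0.05,"ax":0,"ay":0,"az":0},{"x":0,"y":0,"z":0.2,"ax":0,"ay":0,"az":0},{"x":0,"y":0,"z":0.15,"ax":0,"ay":0,"az":0},{"x":-0.15,"y":-0.09,"z":0,"ax":0,"ay":0,"az":0},{"x":-0.15,"y":-0.09,"z":0,"ax":0,"ay":0,"az":0},{"x":-0.15,"y":-0.09,"z":0,"ax":0,"ay":0,"az":0},{"x":-0.155,"y":-0.088,"z":0,"ax":0,"ay":0,"az":0},{"x":0,"y":0,"z":0,"ax":0,"ay":0,"az":0}]'
python3 look.py pics/w10.png; cp p.npy p10.npy
```

```text
clock: 25.35
position: [575.5, -69.5, 95.4]
ee_rot: [-0.225, 0.974, 0.001, -0.004]
contact_force: [1.0, 0.4, -3.1]
gripper_width: 38.4
grasp_force: 60.9
[575.5 -69.5  95.4] [-0.225  0.974  0.001 -0.004] 38.4 25.35
```

View pics/w10.png

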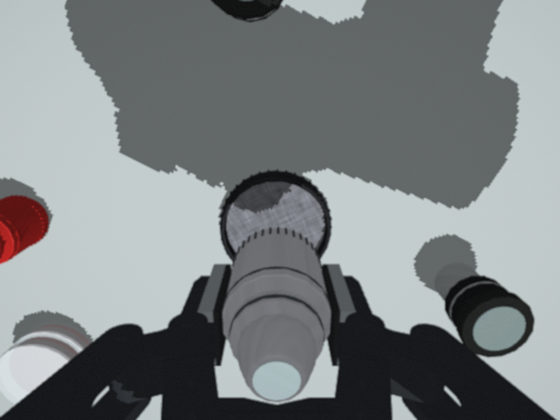

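Base_longest is centred at about (275.5,223), and the longest objective is held upright.

```bash
python3 m.py 275.5 223 8; python3 -m handwheel '[{"x":0,"y":0,"z":-0.05,"ax":0,"ay":0,"az":0},{"x":0,"y":0,"z":-0.1,"ax":0,"ay":0,"az":0},{"x":0,"y":0,"z":-0.05,"ax":0,"ay":0,"az":0},{"x":0,"y":0,"z":0,"ax":0,"ay":0,"az":0},{"x":0,"y":0,"z":0,"ax":0,"ay":0,"az":0},{"x":0,"y":0,"z":0,"ax":0,"ay":0,"az":0},{"x":0,"y":0,"z":0,"ax":0,"ay":0,"az":0},{"x":0,"y":0,"z":0,"ax":0,"ay":0,"az":0}]'
```

```text
[581.6 -67.3   8. ]
clock: 26.2
position: [581.8, -67.5, 57.1]
ee_rot: [-0.227, 0.974, -0.0, 0.001]
contact_force: [-1.4, -0.0, -3.1]
gripper_width: 38.4
grasp_force: 60.9
```

```bash
python3 -m handwheel '[{"x":0,"y":0,"z":-0.06,"ax":0,"ay":0,"az":0},{"x":0,"y":0,"z":-0.05,"ax":0,"ay":0,"az":0},{"x":0,"y":0,"z":-0.03,"ax":0,"ay":0,"az":0},{"x":0,"y":0,"z":-0.015,"ax":0,"ay":0,"az":0},{"x":0,"y":0,"z":-0.006,"ax":0,"ay":0,"az":0},{"x":0,"y":0,"z":-0.003,"ax":0,"ay":0,"az":0},{"x":0,"y":0,"z":0,"ax":0,"ay":0,"az":0},{"x":0,"y":0,"z":0,"ax":0,"ay":0,"az":0}]'
```

```text
clock: 27.0
position: [581.7, -67.5, 24.0]
ee_rot: [-0.227, 0.974, -0.0, 0.0]
contact_force: [-0.3, 0.1, -3.0]
gripper_width: 38.7
grasp_force: 60.9
```

```bash
python3 -m handwheel '[{"x":0,"y":0,"z":-0.002,"ax":0,"ay":0,"az":0},{"x":0,"y":0,"z":0,"ax":0,"ay":0,"az":0},{"x":0,"y":0,"z":0,"ax":0,"ay":0,"az":0},{"x":0,"y":0,"z":0,"ax":0,"ay":0,"az":0},{"x":0,"y":0,"z":0,"ax":0,"ay":0,"az":0},{"x":0,"y":0,"z":0.02,"ax":0,"ay":0,"az":0},{"x":0,"y":0,"z":0.1,"ax":0,"ay":0,"az":0},{"x":0,"y":0,"z":0.2,"ax":0,"ay":0,"az":0}]' 0.4
python3 -m handwheel '[{"x":0,"y":0,"z":0.2,"ax":0,"ay":0,"az":0},{"x":0,"y":0,"z":0.2,"ax":0,"ay":0,"az":0},{"x":0,"y":0,"z":0.2,"ax":0,"ay":0,"az":0},{"x":-0.1,"y":-0.2,"z":0,"ax":0,"ay":0,"az":0},{"x":-0.1,"y":-0.2,"z":0,"ax":0,"ay":0,"az":0},{"x":-0.1,"y":-0.2,"z":0,"ax":0,"ay":0,"az":0},{"x":-0.1,"y":-0.2,"z":0,"ax":0,"ay":0,"az":0},{"x":-0.1,"y":-0.2,"z":0,"ax":0,"ay":0,"az":0}]'
python3 -m handwheel '[{"x":-0.1,"y":-0.2,"z":0,"ax":0,"ay":0,"az":0},{"x":-0.1,"y":-0.2,"z":0,"ax":0,"ay":0,"az":0},{"x":-0.1,"y":-0.2,"z":0,"ax":0,"ay":0,"az":0},{"x":-0.1,"y":-0.2,"z":0,"ax":0,"ay":0,"az":0},{"x":-0.1,"y":-0.2,"z":0,"ax":0,"ay":0,"az":0},{"x":0,"y":0,"z":0,"ax":0,"ay":0,"az":0},{"x":0,"y":0,"z":0,"ax":0,"ay":0,"az":0},{"x":0,"y":0,"z":0,"ax":0,"ay":0,"az":0}]'
python3 - <<'E'
from h import *
im=arm.get_image("top")[:,:,::-1]
c=cv2.resize(im[130:300,140:440],None,fx=2.6,fy=2.6,interpolation=cv2.INTER_CUBIC)
cv2.imwrite("pics/f_top.png",cv2.convertScaleAbs(c,alpha=1.6))
im=arm.get_image("scene")[:,:,::-1]
c=cv2.resize(im[100:340,80:480],None,fx=2,fy=2,interpolation=cv2.INTER_CUBIC); cv2.imwrite("pics/f_scene.png",cv2.convertScaleAbs(c,alpha=1.4))
E
```

```text
clock: 27.8
position: [579.1, -67.7, 85.2]
ee_rot: [-0.227, 0.974, 0.001, -0.004]
contact_force: [0.5, 0.1, 0.1]
gripper_width: 60.0
grasp_force: 0.0
clock: 28.6
position: [480.4, -268.8, 207.9]
ee_rot: [-0.227, 0.974, -0.0, 0.0]
contact_force: [1.6, -0.3, -0.1]
gripper_width: 59.6
grasp_force: 0.0
clock: 29.4
position: [381.6, -466.9, 207.4]
ee_rot: [-0.227, 0.974, 0.0, 0.0]
contact_force: [-0.0, -0.5, -0.1]
gripper_width: 59.7
grasp_force: 0.0
```

View pics/f_scene.png

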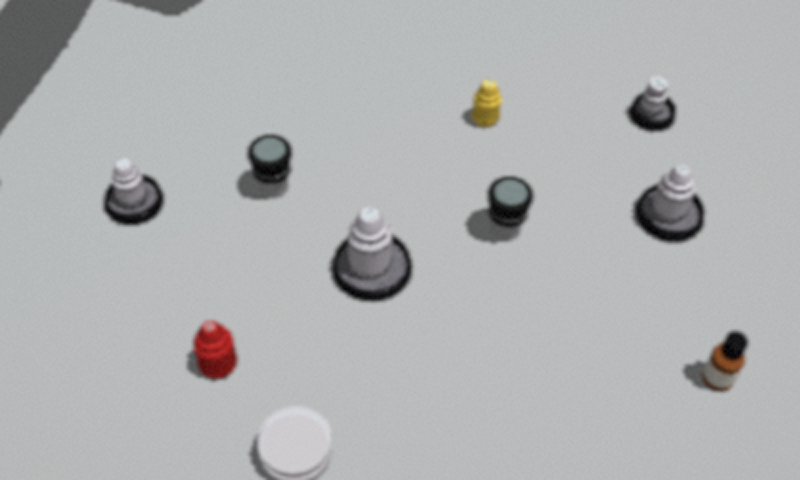

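View pics/f_top.png

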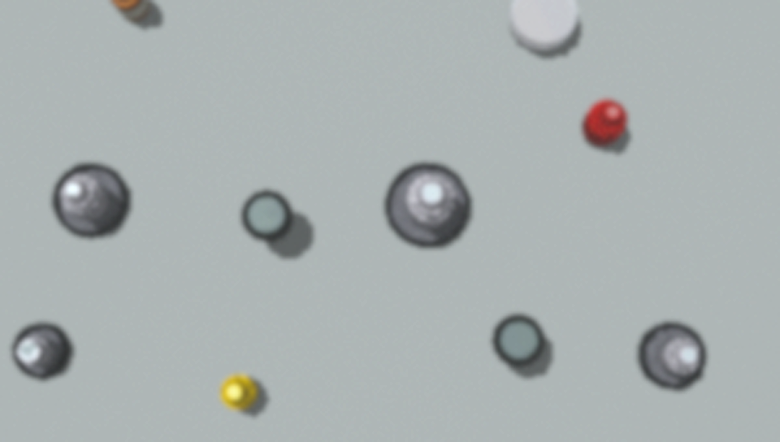

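All four objectives stand in their own bases, with lens offsets that match perspective alone. The eyepieces and look-alikes have not moved, so I hand the job in.

```bash
python3 -c "
from bench import arm; print(arm.job_done())"
```

```text
the job is handed in; nothing more can be done
None
```

I handed the job in at about 29.5 s of the 99 s allowed: final images show all four objectives upright in the bases of their own size, eyepieces and look-alikes unmoved; no verdict was returned.

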